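Shut the red line's valve under the filling unit's splash cover

TASK

Filling on the red line is finished, so shut it off by pushing with the fingers only: slide the filling unit's splash cover all the way back by its upturned lip and leave it there, then push the red valve handle round clockwise until it is fully shut, straight across its pipe. Leave the blue handle open as it is, do not pinch the lip or a handle, and do not pick up or shift the bottles, cartons or beaker.

Things in the scene. Friction and masses are not known exactly. Their poses are not given: they have to be found in the camera images.
- unit: White bench-top filling unit, 250 mm wide (y), fixed on the bench. Origin at bench height, midway between the two valve stems; x points from its front (robot's side) to its rear, z up. Front part: open-topped valve well overhanging a drip tray. Rear part (x 70 to 235 mm): closed pump column whose flat top, 210 mm high, is the deck. Rails along x at y = +-124 mm, tops 222 mm high.
- well (a point): Centre of the valve well's floor, 128 mm above the bench; axes as the unit's. Inside, the well spans x +-85 mm and y +-118 mm about this point; walls 210 mm high, the front one 4 mm thick. The two ball valves stand side by side in it, stems 15 mm behind this point and 50 mm to its left and right, pipes along x.
- cover (a joint): How far the splash cover is slid back, in m: 0 closed over the well (starts at 0 to 0.02), 0.150 fully back at its stop, over the deck. Slides along the unit's +x, cannot lift off its rails; about 3 N moves it and it stays where it is left.
- lip (a point): Centre of the front (-x) face of the cover's upturned lip, 231 mm above the bench; moves with the cover; x axis = opening direction. Cover: aluminium sheet 170 x 240 mm, top 218 mm high. Lip: along its front edge, 120 mm wide (y), 4 mm thick, from 216 to 247 mm high, rubber on top. Closed, the lip's face is flush with the outside of the well's front wall.
- red_stem (a point): On the vertical turning axis of the red-handled valve at its handle's mid height, 194 mm above the bench; fixed in the well, 50 mm left or right of the unit's middle (side varies). Axes as the unit's; the pipe runs along x. Valve body's top is 171 mm high. Under the cover at first.
- red_handle (a joint): Red handle's angle in rad: 0 = fully open, along the pipe, pointing to the unit's front (-x); grows clockwise seen from above, the tip swinging from -x to the unit's left (+y); 1.571 = fully shut at its stop, pointing to +y, across the pipe. Starts at 0 to 0.35. About 0.15 N m (4 N at the sleeve) turns it; it stays where it is left.
- red_grip (a point): Middle of the red handle's plastic sleeve, 40 mm from the stem axis; turns with the handle. Sleeve 14 mm wide, 18 mm tall (185 to 203 mm above the bench), reaching from 21 to 57 mm from the axis. Under the cover at first.
- blue_handle (a joint): Angle of the blue handle of the other valve, the same kind and size, same meaning; starts open at 0 to 0.1 and is to be left so.
- blue_grip (a point): Middle of the blue handle's sleeve, 40 mm out from its own stem axis; the two stems are 100 mm apart.
- flask_l: open amber glass bottle, 44 mm across and 90 mm tall, standing on the drip tray under the left filling nozzle; origin under its centre
- flask_r: the same under the right filling nozzle
- bottle_near: capped amber bottle, 62 mm across and 135 mm tall, standing on the bench just to the right of the filling unit; origin under its centre
- bottle_far: another such capped bottle, farther right on the bench
- carton_near: white carton, 55 x 55 x 125 mm tall, standing just to the left of the filling unit; origin under its centre
- carton_far: white carton, 60 x 60 x 135 mm tall, farther left on the bench
- beaker: clear plastic beaker, 68 mm across and 85 mm tall, on the bench far to the right; origin under its centre
There are look-alikes about, which are no part of the job. Leave any purple or yellow look-alike of the carton_near alone.

How it is judged:
On the way, in this order (a step that is already met when the one before it is completed fails the run):
1. the cover is slid fully back (within 10 mm of its stop) while the red handle is still open (value of joint cover above 0.14 m and value of joint red_handle below 0.6 rad), for 0.2 s.
2. with the cover back, the red handle is pushed fully shut (within 5 degrees of its stop) (value of joint red_handle above 1.484 rad and value of joint cover above 0.135 m), for 0.2 s.
At the end, for the whole second after the job is handed in: The cover is back within 15 mm of its stop, the red handle is within 5 degrees of fully shut, the blue handle is less than 0.2 rad from fully open, both are at rest, and every bottle, carton and the beaker stands upright within 30 mm of where it was (all of step 2 and value of joint blue_handle below 0.2 rad and velocity of joint red_handle below 0.05 rad/s and velocity of joint cover below 0.01 m/s and distance of each of flask_l, flask_r, bottle_near, bottle_far, carton_near, carton_far, beaker from where it was at the start of the episode below 0.03 m and angle between each of flask_l, flask_r, bottle_near, bottle_far, carton_near, carton_far, beaker's own z axis and vertical below 0.2 rad); the robot touches nothing.
It fails at once if the blue handle was turned (more than 0.25 rad from fully open) (value of joint blue_handle above 0.25 rad).
It fails at once if the cover's lip or a handle was pinched between the fingers (more than 8 N on both of its faces at once) ((contact force between the fingers and cover_c1 above 8 N and contact force between the fingers and cover_c2 above 8 N) or (contact force between the fingers and red_handle_c2 above 8 N and contact force between the fingers and red_handle_c3 above 8 N) or (contact force between the fingers and blue_handle_c2 above 8 N and contact force between the fingers and blue_handle_c3 above 8 N)).
It fails at once if a bottle, carton or the beaker was lifted, carried, shifted by more than 30 mm or tipped (distance of any of flask_l, flask_r, bottle_near, bottle_far, carton_near, carton_far, beaker from where it was at the start of the episode above 0.03 m or angle between any of flask_l, flask_r, bottle_near, bottle_far, carton_near, carton_far, beaker's own z axis and vertical above 0.35 rad).
It also fails if it takes over 43 s, if anything falls off the work surface, if the arm or the gripper's body presses on something with over 40 N, if the wrist force passes 120 N, or if a joint passes its speed limit or range.

ROBOT

A 6-joint arm with a two-finger parallel gripper is mounted at the origin on the work surface. World frame = base frame: x ahead of the robot, y to its left, z up, the work surface at z = 0. Lengths are in m, angles in rad, forces in N, time in s.
With the tool pointing down it reaches from about 0.325 to 0.85 m from the base axis. Payload 15.5 kg.
Tool frame: the origin (TCP) lies at the very end of the fingers, on their centre line; the grasp point (between the pads) lies 19 mm behind it; z points along the fingers, x is the direction in which the jaws open and shut, and the axes are right-handed (so a half turn about z gives the same grasp; the last joint's range is limited). The gripper opens to 91 mm and grips with 3 to 60 N. Pads are 32 mm wide; open, the fingers measure 118 mm over their backs; the gripper's body (76 mm by 178 mm) begins 60 mm behind the grasp point.
Start: joints at [1.103, 0.494, 1.345, -0, 1.302, -0.096], TCP at [0.228, 0.582, 0.214] pointing down, gripper open.
Joint ranges: [-2.91, 2.91], [-0.82, 2.16], [0.22, 2.67], [-1.22, 4.37], [0.12, 2.79], [-3.08, 3.08]. Speed limits (rad/s): [1.89, 1.89, 2.57, 3.01, 3.01, 3.01].

INTERFACE

Orientations are given as a rotation vector (axis times angle).
In Python, from rig import arm gives the robot as it stands. The module is installed in compiled form; this text tells all that it offers.
- The arm moves only by the tool play_rows, never from a script. Its argument "targets" is a list of rows, each an object with "linear": the shift along the tool's x, y, z in cm, a list of three; "twist": the turn about the tool's z in rad. In form: [{"linear": [tx, ty, tz], "twist": twist}, ...]. A call has 1 to 8 rows; each row is the pose to reach, as a shift and turn from the pose commanded when the call began, along the tool's axes at that moment; what a row does not reach only later rows make up. A row lasts 1/12 s, in which the tool goes at most 41.7 mm and 7.16 degrees, less where a joint would pass 70% of its speed; a pose out of reach is approached as far as the arm can. A call with a gripper value outside its range is refused whole. "fingers" is the gripper command: -1 is fully open, 1 is shut, values between are in proportion, set as the call begins (left out, the last holds). The fingers move at their own pace and stop on an object; "force" is the grip in N (left out, the last holds). Time passes only in rows, so rows that repeat a pose let the fingers close. It gives the time, the measured TCP pose, the force and the opening at its end, in the units of the state.
- arm.get_state(): the state, without advancing time (a new reading comes with each control period).
- arm.camera(name): name is "scene" or "top" or "wrist"; returns a dict with "image" (400x640x3 uint8, red, green, blue), "vfov" (degrees; the focal length in pixels is half the picture's height over the tangent of half this angle, whatever the lens; pixels are square), "cx", "cy" (the principal point, pixels), "dist_coeffs" ([k1, k2, p1, p2, k3] as OpenCV has them; the pictures are not rectified), "rvec" (rotation vector, rad) and "tvec" (3), from world to camera coordinates, as OpenCV has them. Camera axes: x right, y down, z forward; pixel columns grow to the right and rows downward; lengths in m; the calibration is good to about 2 mm. A picture is of the moment at which its call begins. There is no depth.
- arm.job_done(): hands the job in, once; it reports no verdict.
Trained networks look in the newest picture that a camera, given by its name, has taken for a name from the list of things; names that differ only in an ending like _2 or _b are one class to them, and where a whole thing is asked for, a point or a joint stands for the part that bears it (a point fixed in the world has none). Each returns a list of dicts, best first, with "score" (0 to 1); they miss things now and then, are a little off and sometimes report something else, mostly with a low value. They report only what shows in the picture. A call takes as long as a camera call. They do not tell look-alikes from the thing itself.
- arm.look_for(camera, query): "bbox" ([centre column, centre row, width, height] in pixels, round what is visible of it).
- arm.outline_of(camera, query): "mask" (400x640 bool, what is visible of it) and "bbox" ([centre column, centre row, width, height] in pixels, round what is visible of it).
- arm.place_of(camera, query): "centre" ([column, row] in pixels: a listed point, or the origin of a listed thing).
The state is a dict: "time_s": time; "joint_pos": joint angles; "joint_velocities": joint speeds; "tau": joint torques, N m; "position": TCP position; "tcp_rot": TCP orientation; "wrist_force": force on the tool from outside, world axes, zero at the start; "ft_torque": the same for the moment, N m; "opening": finger opening in m.
Only numpy, scipy, OpenCV 4.12 (cv2) and the standard library are available. Lean on these libraries where they do the work, as an engineer would, in place of code of your own. Each camera call takes 0.05 s, during which the arm holds its last target.

## Working session

There is one attempt and no reset: what is moved stays moved. The work goes in short steps, Python scripts to look and compute and a tool call to move; the robot and the scene stay as the last step left them, time stands still between calls to the robot, and variables do not carry over. Pictures are saved under pics/ and viewed, and the job is handed in when it is done.

Besides the shell and the picture viewer there is one more tool, called after "Emit:" as name(argument=value, ...) on one line, values as JSON. play_rows: Moves the arm, as the interface text tells. Its arguments: {"type":"object","properties":{"targets":{"type":"array","items":{"type":"object","properties":{"linear":{"type":"array","items":{"type":"number"}},"twist":{"type":"number"}}}},"fingers":{"type":"number"},"force":{"type":"number"}},"required":["targets"]}

```bash
mkdir -p pics; ls
cat > h.py <<'E'
import numpy as np, cv2, pickle
from rig import arm
def snap(n,f):
    c=arm.camera(n); cv2.imwrite('pics/'+f+'.png',c['image'][:,:,::-1]); pickle.dump(c,open(f+'.pkl','wb')); return c
def K(c):
    f=200/np.tan(np.radians(c['vfov'])/2); return np.array([[f,0,c['cx']],[0,f,c['cy']],[0,0,1.]])
def proj(c,P):
    return cv2.projectPoints(np.array(P,float).reshape(-1,1,3),np.array(c['rvec'],float),np.array(c['tvec'],float),K(c),np.array(c['dist_coeffs'],float))[0].reshape(-1,2)
def ray(c,uv):
    p=cv2.undistortPoints(np.array(uv,float).reshape(1,1,2),K(c),np.array(c['dist_coeffs'],float)).ravel()
    R=cv2.Rodrigues(np.array(c['rvec'],float))[0]; o=-R.T@np.array(c['tvec'],float); d=R.T@np.array([p[0],p[1],1.]); return o,d/np.linalg.norm(d)
def atz(c,uv,z):
    o,d=ray(c,uv); return o+d*(z-o[2])/d[2]
def tri(obs):
    A=np.zeros((3,3));b=np.zeros(3)
    for c,uv in obs:
        o,d=ray(c,uv);M=np.eye(3)-np.outer(d,d);A+=M;b+=M@o
    return np.linalg.solve(A,b)
E
python3 - <<'E'
from h import *
for n in ['scene','top','wrist']:
    c=snap(n,n+'0'); print(n,c['vfov'],c['dist_coeffs'],ray(c,(320,200)))
    for q in ['unit','lip','cover','well','red_stem','red_handle','bottle_near','carton_near','flask_l','carton_far','beaker']:
        r=arm.place_of(n,q); print(q,[(np.round(x['centre'],1).tolist(),round(x['score'],2)) for x in r[:4]])
print(arm.get_state())
E
```

```text
pics
scene 42.338655607811454 [-0.10162581  0.          0.          0.          0.        ] (array([0.92073123, 0.94836932, 1.65061623]), array([-0.22330822, -0.51251371, -0.82913397]))
unit [([288.3, 207.3], 0.57), ([267.5, 135.0], 0.44)]
lip [([308.9, 155.5], 0.69)]Traceback (most recent call last):
  File "<stdin>", line 5, in <module>
ValueError: it knows: beaker, blue_grip, bottle_far, bottle_near, carton_far, carton_near, flask, lip, red_grip, red_stem, unit, well
```

Run:
```python
from h import *
for n in ['scene','top','wrist']:
    c=snap(n,n+'0'); print(n,c['vfov'],c['dist_coeffs'],ray(c,(320,200)))
    for q in ['unit','lip','well','red_stem','red_grip','bottle_near','carton_near','flask','carton_far','beaker']:
        r=arm.place_of(n,q); print(q,[(np.round(x['centre'],1).tolist(),round(x['score'],2)) for x in r[:4]])
print(arm.get_state())
```

```text
scene 42.338655607811454 [-0.10162581  0.          0.          0.          0.        ] (array([0.92073123, 0.94836932, 1.65061623]), array([-0.22330822, -0.51251371, -0.82913397]))
unit [([285.2, 205.6], 0.92)]
lip []
well []
red_stem []
red_grip []
bottle_near []
carton_near [([321.1, 244.8], 0.85), ([362.8, 233.0], 0.72), ([325.7, 276.7], 0.68)]
flask []
carton_far [([362.0, 338.7], 0.64)]
beaker [([303.2, 124.2], 0.58)]
top 43.90619433286788 [-0.11573707  0.          0.          0.          0.        ] (array([ 0.42336553, -0.01094457,  1.74259012]), array([ 0.04527233, -0.01855297, -0.99880238]))
unit []
lip [([342.0, 193.7], 0.59)]
well []
red_stem []
red_grip []
bottle_near [([389.0, 173.7], 0.68)]
carton_near [([244.3, 178.8], 0.85), ([274.0, 229.8], 0.84), ([279.3, 185.5], 0.68), ([440.8, 184.2], 0.21)]
flask []
carton_far [([172.1, 179.6], 0.97)]
beaker [([438.7, 236.3], 0.63)]
wrist 60.481946397793934 [-0.03738523  0.          0.          0.          0.        ] (array([0.1647309 , 0.60658101, 0.38431076]), array([ 0.22622828, -0.10291747, -0.96862209]))
unit []
lip []
well []
red_stem []
red_grip []
bottle_near []
carton_near []
flask []
carton_far []
beaker []
{'time_s': 1.8, 'joint_pos': array([ 1.10253383e+00,  4.93633440e-01,  1.34549749e+00, -1.07241409e-05,
        1.30250697e+00, -9.55306869e-02]), 'joint_velocities': array([-0.00024451, -0.00155903,  0.00035482,  0.00061346, -0.00146651,
        0.00126363]), 'tau': array([ 5.63051999e-04, -8.78683305e+01, -3.82249117e+01,  7.07784388e-02,
        4.41324175e-02, -6.68900924e-06]), 'position': array([0.22761816, 0.58207632, 0.21389501]), 'tcp_rot': array([ 2.59455572e+00,  1.77135286e+00, -5.44125244e-05]), 'wrist_force': array([-0.45719918, -0.14852328, -0.79039158]), 'ft_torque': array([-0.03556305,  0.01221579, -0.03642684]), 'opening': 0.0913577213046183}
```

View pics/scene0.png

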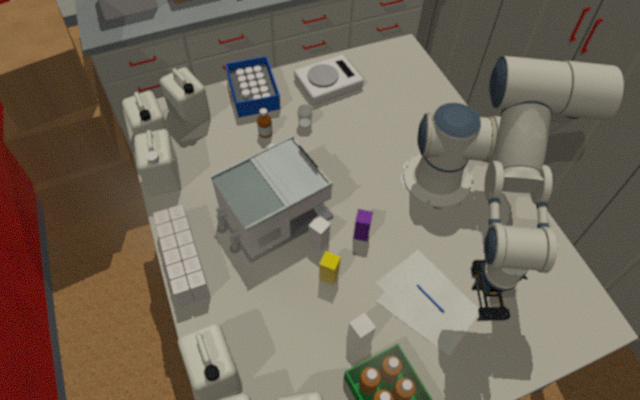

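View pics/top0.png

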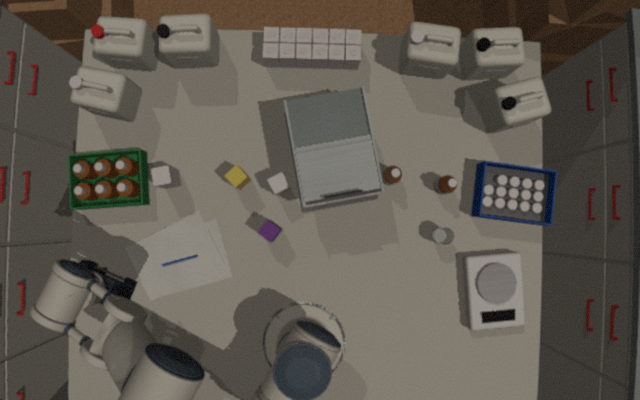

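View pics/wrist0.png

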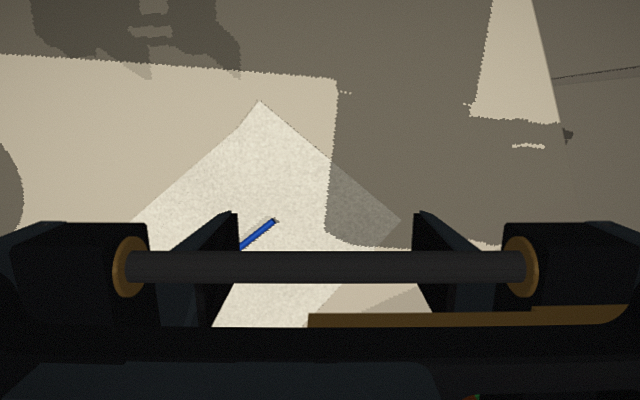

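The scene shot shows the unit at about (272,195) and the lip at about (305,157). In the top picture the lip is at (342,194). The purple carton (270,230) and the yellow carton (235,176) are the look-alikes. The white carton next to the unit at (278,183) is carton_near. I'll zoom in to fit the unit's pose.

Run:
```python
import cv2
a=cv2.imread('pics/top0.png')[70:230,240:420]; cv2.imwrite('pics/top0z.png',cv2.resize(a,None,fx=4,fy=3.7*4/4,interpolation=cv2.INTER_CUBIC) if 0 else cv2.resize(a,None,fx=3.75,fy=3.75,interpolation=cv2.INTER_CUBIC))
a=cv2.imread('pics/scene0.png')[120:270,190:350]; cv2.imwrite('pics/scene0z.png',cv2.resize(a,None,fx=4,fy=4,interpolation=cv2.INTER_CUBIC))
```

```text
(no output)
```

View pics/top0z.png

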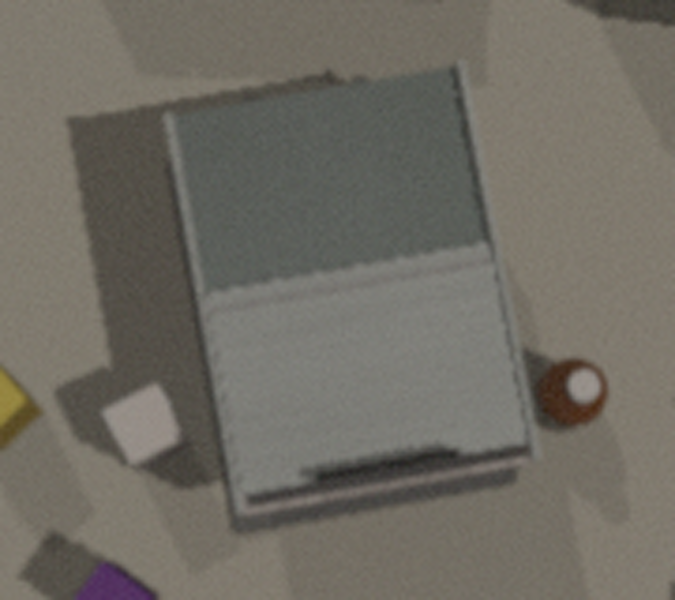

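View pics/scene0z.png

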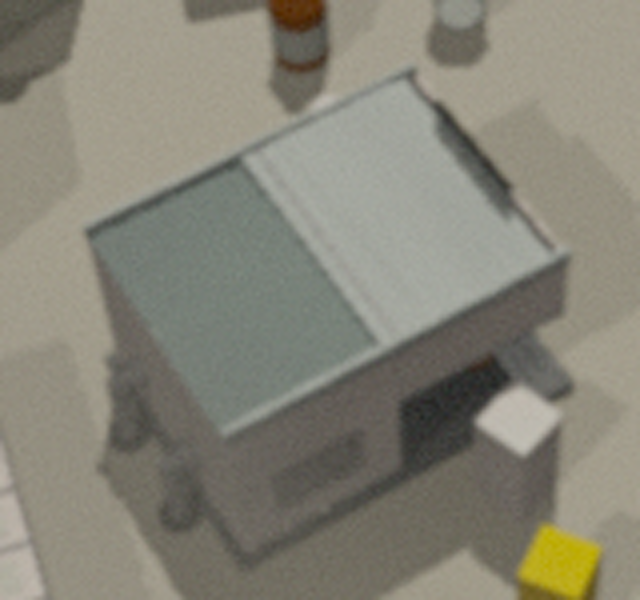

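Run:
```python
from h import *
from scipy.optimize import least_squares
ct=pickle.load(open('top0.pkl','rb'));cs=pickle.load(open('scene0.pkl','rb'))
T=np.array([(165,115),(462,65),(535,455),(235,515)])/3.75+[240,70]
S=np.array([(225,435),(88,230),(410,70),(568,258)])/4+[190,120]
for i,n in enumerate(['RL','RR','FR','FL']): print(n,tri([(ct,T[i]),(cs,S[i])]).round(4),atz(ct,T[i],.222).round(4),atz(cs,S[i],.222).round(4))
U=np.array([(.235,.125,.222),(.235,-.125,.222),(-.104,-.125,.222),(-.104,.125,.222)])
def w(p,P):
    c,s=np.cos(p[2]),np.sin(p[2]); return np.c_[p[0]+c*P[:,0]-s*P[:,1],p[1]+s*P[:,0]+c*P[:,1],P[:,2]]
for cams in ([(ct,T)],[(cs,S)],[(ct,T),(cs,S)]):
    r=least_squares(lambda p:np.concatenate([(proj(c,w(p,U))-O).ravel() for c,O in cams]),[.6,0,0]); print(r.x.round(4),r.fun.round(1))
p=r.x; np.save('pose.npy',p)
# lip by views
L=np.array([(305,478),(455,450)])/3.75+[240,70]
for l in L: print('lip',atz(ct,l,.247))
Ri=lambda P:((P[:2]-p[:2])@np.array([[np.cos(p[2]),-np.sin(p[2])],[np.sin(p[2]),np.cos(p[2])]]))
for l in L: print('lip unit',Ri(atz(ct,l,.247)))
cc=[(208,295),(490,245)]
for l in cc: print('cover rear unit',Ri(atz(ct,np.array(l)/3.75+[240,70],.218)))
print('net lip',Ri(atz(ct,(342,193.7),.231)))
print('bottle/carton',Ri(atz(ct,np.array((583,385))/3.75+[240,70],.135)),Ri(atz(ct,np.array((142,425))/3.75+[240,70],.125)))
```

```text
RL [0.799  0.0814 0.2188] [0.7987 0.0809 0.222 ] [0.7987 0.0837 0.222 ]
RR [ 0.8498 -0.1654  0.2104] [ 0.8486 -0.1652  0.222 ] [ 0.8485 -0.155   0.222 ]
FR [ 0.5248 -0.2328  0.2129] [ 0.5242 -0.2315  0.222 ] [ 0.5273 -0.2254  0.222 ]
FL [0.4695 0.0132 0.2095] [0.4683 0.0133 0.222 ] [0.4741 0.0209 0.222 ]
[ 0.5959 -0.0889  0.2054] [-0.1 -0.6 -0.6 -0.9  0.3  1.5  0.4 -0.1]
[ 0.5976 -0.0831  0.2076] [-0.5  1.3 -1.5 -0.   1.3 -0.7  0.8 -1. ]
[ 0.5965 -0.0869  0.2065] [-0.8 -0.7 -1.3 -1.2 -0.3  1.2 -0.2 -0.2 -0.6  0.2 -1.5 -1.   1.3 -1.5
  0.6 -1.9]
lip [ 0.49891644 -0.04254795  0.247     ]
lip [ 0.52482329 -0.16296648  0.247     ]
lip unit [-0.0864233  0.0634337]
lip unit [-0.08575675 -0.05973831]
cover rear unit [0.07795316 0.11416812]
cover rear unit [ 0.0778009  -0.12320444]
net lip [-0.08562622 -0.00124262]
bottle/carton [-0.04477747 -0.19301794] [-0.01006427  0.19120143]
```

The pose fits: the unit is at (0.5965, -0.087) with yaw 0.207. The lip's centre and front face sit at unit x ≈ -0.086, and the cover is about 15 mm open. First I'll rise and fly to a point in front of the lip, with the fingers shut and tool x along unit y.

Emit:
play_rows(targets=[{"linear": [-3, 2.4, -2], "twist": -0.07}, {"linear": [-6.2, 4.9, -4], "twist": -0.14}, {"linear": [-9.4, 7.4, -6], "twist": -0.21}, {"linear": [-12.6, 9.9, -8], "twist": -0.28}, {"linear": [-15.8, 12.4, -8.6], "twist": -0.35}, {"linear": [-19, 14.9, -8.6], "twist": -0.42}, {"linear": [-22.2, 17.4, -8.6], "twist": -0.5}, {"linear": [-25.4, 20, -8.6], "twist": -0.58}], fingers=1, force=20)

```text
time_s: 2.47
position: [0.3188, 0.2791, 0.3003]
tcp_rot: [1.974, 2.443, 0.002]
wrist_force: [1.3, 0.6, 0.5]
opening: 0.0407
```

```bash
cat >> h.py <<'E'
p=np.load('pose.npy')
def U2W(P):
    c,s=np.cos(p[2]),np.sin(p[2]); P=np.array(P,float); return np.array([p[0]+c*P[0]-s*P[1],p[1]+s*P[0]+c*P[1],P[2]])
def W2U(P):
    c,s=np.cos(p[2]),np.sin(p[2]); x,y=P[0]-p[0],P[1]-p[1]; return np.array([c*x+s*y,-s*x+c*y,P[2]])
def rep(goal=None,yaw=None):
    s=arm.get_state(); R=cv2.Rodrigues(np.array(s['tcp_rot']))[0]; y=np.arctan2(R[1,0],R[0,0])
    print('t',s['time_s'],'pos',s['position'].round(4),'unit',W2U(s['position']).round(4),'toolx yaw-unit',round(y-p[2],3),'F',s['wrist_force'].round(1),'open',round(s['opening'],4),'tilt',R[:,2].round(3),'j6',s['joint_pos'][5].round(2))
    if goal is not None: print('shift cm',(R.T@(U2W(goal)-s['position'])*100).round(2))
    if yaw is not None: print('twist',round((y-p[2])-yaw,3))
E
python3 -c "
from h import *
rep([-.16,0,.30],1.571)"
```

```text
t 2.4667 pos [0.3188 0.2791 0.3003] unit [-0.1968  0.4152  0.3003] toolx yaw-unit 1.576 F [1.3 0.6 0.5] open 0.0407 tilt [ 0.001  0.001 -1.   ] j6 -1.2
shift cm [-4.154e+01  3.460e+00  2.000e-02]
twist 0.005
```

Emit:
play_rows(targets=[{"linear": [-4, 0.4, 0], "twist": 0}, {"linear": [-8, 0.8, 0], "twist": 0}, {"linear": [-12, 1.2, 0], "twist": 0}, {"linear": [-16, 1.6, 0], "twist": 0}, {"linear": [-20, 2, 0], "twist": 0}, {"linear": [-24, 2.4, 0], "twist": 0}, {"linear": [-28, 2.8, 0], "twist": 0}, {"linear": [-32, 3.2, 0], "twist": 0}])

```text
time_s: 3.13
position: [0.4161, -0.0278, 0.3002]
tcp_rot: [1.98, 2.438, 0.001]
wrist_force: [1.5, 0.5, -0.3]
opening: 0.0004
```

Emit:
play_rows(targets=[{"linear": [-4, 0.2, 0], "twist": 0}, {"linear": [-8, 0.2, 0], "twist": 0}, {"linear": [-9.5, 0.2, 0], "twist": 0}, {"linear": [-9.5, 0.2, 0], "twist": 0}, {"linear": [-9.5, 0.2, 0], "twist": 0}])

```text
time_s: 3.55
position: [0.4373, -0.1189, 0.2997]
tcp_rot: [-1.982, -2.437, -0.0]
wrist_force: [0.1, 0.5, -0.5]
opening: 0.0005
```

```bash
python3 -c "
from h import *
rep([-.16,0,.228],1.571)
c=snap('wrist','w1'); t=snap('top','t1')
for q in ['lip','unit']:
  for n,cc in (('wrist',c),('top',t)):
    for x in arm.place_of(n,q)[:2]: print(q,n,x['centre'],x['score'], W2U(atz(cc,x['centre'],.231)).round(4))
print('pred',proj(c,[U2W([-.088,y,z]) for y in(.06,-.06) for z in(.218,.247)]).round(), proj(c,[U2W([-.104,y,.222]) for y in(.125,-.125)]).round())
"
```

```text
t 3.55 pos [ 0.4373 -0.1189  0.2997] unit [-0.1624  0.0013  0.2997] toolx yaw-unit 1.569 F [ 0.1  0.5 -0.5] open 0.0005 tilt [-0.  0. -1.] j6 -2.17
shift cm [-0.14  0.24  7.17]
twist -0.002
lip wrist [319.4, 298.6] 0.83 [-0.0892 -0.0025  0.231 ]
lip wrist [193.5, 242.3] 0.32 [-0.1358 -0.0963  0.231 ]
lip top [343.9, 191.9] 0.76 [-0.0812 -0.008   0.231 ]
unit top [170.4, 179.9] 0.41 [0.0505 0.5107 0.231 ]
pred [[396. 291.]
 [404. 311.]
 [249. 291.]
 [241. 311.]] [[479. 275.]
 [166. 275.]]
```

View pics/w1.png

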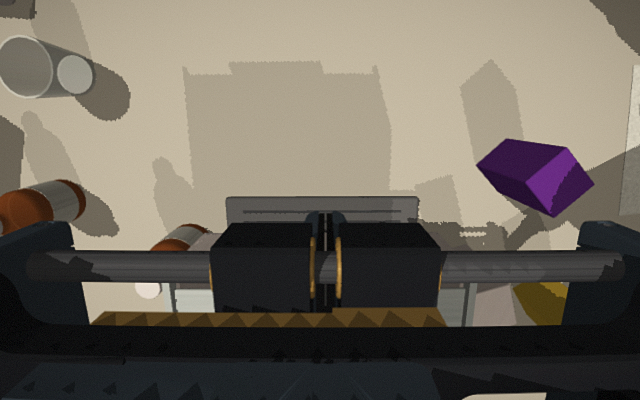

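The wrist shot shows the fingers shut at (325,250) and the drip tray at (320,210), with the lip hidden behind the gripper. The network puts the lip at unit x = -0.089, y = 0, which agrees with my fit. I'll go down and push.

Emit:
play_rows(targets=[{"linear": [-0.1, 0.2, 3.5], "twist": 0}, {"linear": [-0.1, 0.2, 7], "twist": 0}, {"linear": [-0.1, 2, 7.2], "twist": 0}, {"linear": [-0.1, 4, 7.2], "twist": 0}, {"linear": [-0.1, 5, 7.2], "twist": 0}, {"linear": [-0.1, 6, 7.2], "twist": 0}, {"linear": [-0.1, 7, 7.2], "twist": 0}, {"linear": [-0.1, 8, 7.2], "twist": 0}])

```text
time_s: 4.52
position: [0.516, -0.1023, 0.228]
tcp_rot: [-1.979, -2.439, 0.001]
wrist_force: [-3.4, 1.6, -1.3]
opening: 0.0004
```

Emit:
play_rows(targets=[{"linear": [0, 1, 0], "twist": 0}, {"linear": [0, 2, 0], "twist": 0}, {"linear": [0, 3, 0], "twist": 0}, {"linear": [0, 4, 0], "twist": 0}, {"linear": [0, 5, 0], "twist": 0}, {"linear": [0, 6, 0], "twist": 0}, {"linear": [0, 7, 0], "twist": 0}, {"linear": [0, 8, 0], "twist": 0}])

```text
time_s: 5.18
position: [0.5953, -0.0861, 0.228]
tcp_rot: [1.98, 2.439, 0.0]
wrist_force: [-2.9, 0.1, 1.8]
opening: 0.0002
```

```bash
python3 -c "
from h import *
rep([.03,0,.228],1.571)
"
```

```text
t 5.1833 pos [ 0.5953 -0.0861  0.228 ] unit [-0.001  0.001  0.228] toolx yaw-unit 1.571 F [-2.9  0.1  1.8] open 0.0002 tilt [ 0. -0. -1.] j6 -2.02
shift cm [-0.1  3.1 -0. ]
twist 0.0
```

Contact was made, and the force of about 3 N suits the cover sliding. I'll finish the push.

Emit:
play_rows(targets=[{"linear": [0, 1, 0], "twist": 0}, {"linear": [0, 2, 0], "twist": 0}, {"linear": [0, 2.6, 0], "twist": 0}, {"linear": [0, 3, 0], "twist": 0}, {"linear": [0, 3.2, 0], "twist": 0}])

```text
time_s: 5.6
position: [0.6236, -0.0802, 0.2278]
tcp_rot: [-1.978, -2.437, 0.006]
wrist_force: [-29.5, -6.7, 19.3]
opening: 0.0007
```

```bash
python3 -c "
from h import *
rep()
snap('scene','s2')
a=cv2.imread('pics/s2.png')[100:270,180:380]; cv2.imwrite('pics/s2z.png',cv2.resize(a,None,fx=3.5,fy=3.5,interpolation=cv2.INTER_CUBIC))
for n in ('scene',):
  for x in arm.place_of(n,'lip')[:2]: print(x['centre'],x['score'])
"
```

```text
t 5.6 pos [ 0.6236 -0.0802  0.2278] unit [0.0279 0.001  0.2278] toolx yaw-unit 1.572 F [-29.5  -6.7  19.3] open 0.0007 tilt [-0.005 -0.001 -1.   ] j6 -2.0
[275.8, 172.6] 0.78
```

View pics/s2z.png

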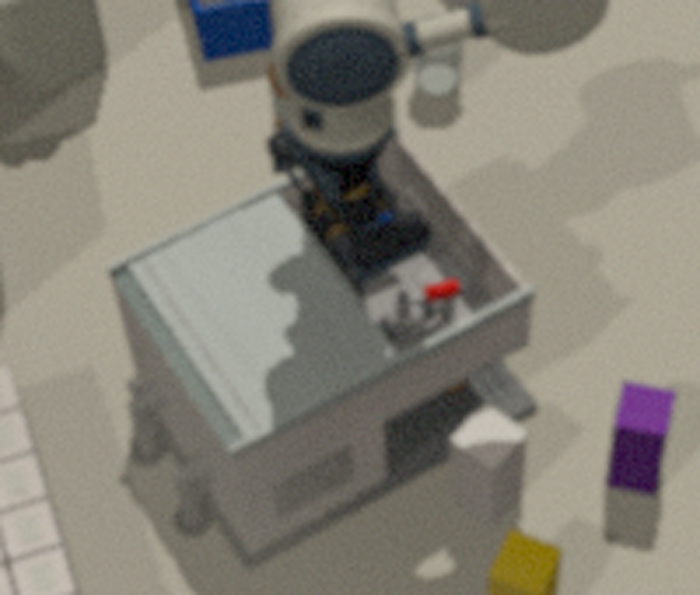

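The cover is at its stop: 30 N reaction, with the fingers at unit x 0.028. The red handle, at crop (443,289), is on the left (+y) side and blue is on the right. I'll back off, rise, and move toward the robot to look into the well.

Emit:
play_rows(targets=[{"linear": [0, -1.5, 0], "twist": 0}, {"linear": [0, -4, -1], "twist": 0}, {"linear": [0, -7, -4], "twist": 0}, {"linear": [0, -10, -7], "twist": 0}, {"linear": [0, -13, -8], "twist": 0}, {"linear": [0, -16, -8], "twist": 0}, {"linear": [0, -18.5, -8], "twist": 0}, {"linear": [0, -18.5, -8], "twist": 0}])

```text
time_s: 6.37
position: [0.4412, -0.1183, 0.3086]
tcp_rot: [1.981, 2.438, -0.001]
wrist_force: [1.7, -0.6, 0.5]
opening: 0.0003
```

```bash
cat > look.py <<'E'
import sys
from h import *
k=sys.argv[1]
rep()
C={n:snap(n,n[0]+k) for n in('scene','top','wrist')}
for q,z in (('red_grip',.194),('blue_grip',.194),('red_stem',.194),('lip',.231)):
    obs=[]
    for n in C:
        for i,x in enumerate(arm.place_of(n,q)[:2]):
            print(q,n,np.round(x['centre'],1),round(x['score'],2),'unit@z',W2U(atz(C[n],x['centre'],z)).round(4))
            if i==0 and x['score']>.4: obs.append((C[n],x['centre']))
    if len(obs)>1: print(q,'TRI',W2U(tri(obs)).round(4))
a=cv2.imread('pics/s%s.png'%k)[110:260,190:350]; b=cv2.imread('pics/t%s.png'%k)[80:230,260:400]
cv2.imwrite('pics/z%s.png'%k,cv2.resize(np.hstack([a,b]),None,fx=2.6,fy=2.6,interpolation=cv2.INTER_CUBIC))
E
python3 look.py 3
```

```text
t 6.3667 pos [ 0.4412 -0.1183  0.3086] unit [-0.1584  0.0011  0.3086] toolx yaw-unit 1.57 F [ 1.7 -0.6  0.5] open 0.0003 tilt [ 0.    -0.001 -1.   ] j6 -2.17
red_grip scene [305.6 181.4] 0.58 unit@z [-0.0402  0.0537  0.194 ]
red_grip top [316.9 183.7] 0.59 unit@z [-0.0391  0.0677  0.194 ]
red_grip TRI [-0.0371  0.0657  0.2093]
blue_grip scene [305.8 181.9] 0.56 unit@z [-0.0396  0.0558  0.194 ]
blue_grip scene [289.9 160.6] 0.53 unit@z [-0.0428 -0.0546  0.194 ]
blue_grip top [335.  174.6] 0.57 unit@z [-0.0211  0.0067  0.194 ]
blue_grip top [353.6 177.7] 0.52 unit@z [-0.041  -0.0489  0.194 ]
blue_grip wrist [194.8 238. ] 0.49 unit@z [-0.1144 -0.1145  0.194 ]
blue_grip TRI [-0.0627 -0.0416  0.1315]
red_stem scene [294.1 186.1] 0.74 unit@z [0.0042 0.049  0.194 ]
red_stem top [321.  170.5] 0.78 unit@z [-0.0006  0.0476  0.194 ]
red_stem TRI [0.0011 0.0465 0.1884]
lip scene [278.6 175.7] 0.78 unit@z [0.0389 0.0059 0.231 ]
lip top [333.1 151.1] 0.6 unit@z [0.048  0.0018 0.231 ]
lip TRI [0.0437 0.0051 0.235 ]
```

View pics/z3.png

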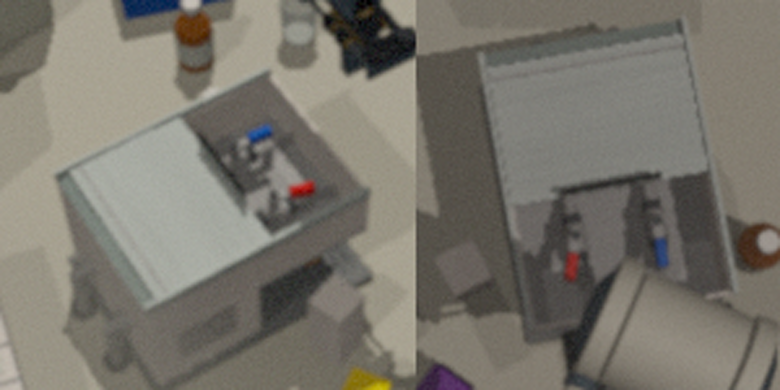

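View pics/w3.png

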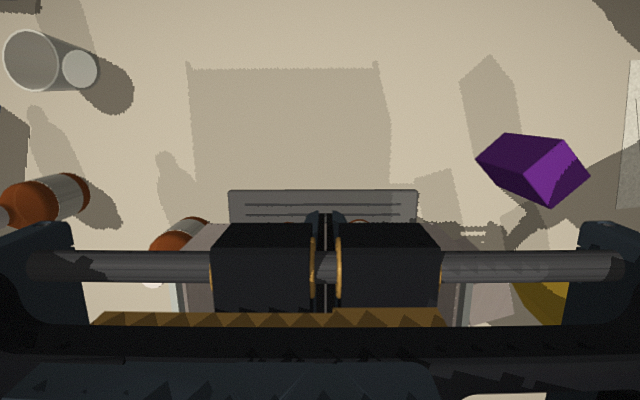

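Red's sleeve is at z3 scene (302,189) and top (572,266). Blue is at (260,134) and (661,253), and points along the pipe. Next I'll refine with colour centroids.

```bash
cat > col.py <<'E'
import sys
from h import *
k=sys.argv[1]
C={n:pickle.load(open(n[0]+k+'.pkl','rb')) for n in('scene','top')}
for name in('red','blue'):
    obs=[]
    for n,c in C.items():
        im=c['image'].astype(int);r,g,b=im[...,0],im[...,1],im[...,2]
        m=(r-np.maximum(g,b)>40) if name=='red' else (b-np.maximum(r,g)>25)
        y0=U2W([-.02,.0,.194]);u=proj(c,y0)[0]
        Y,X=np.mgrid[:400,:640]; m&=(np.hypot(X-u[0],Y-u[1])<40)
        # restrict in-unit
        pts=[(x,y) for x,y in zip(X[m],Y[m]) if (lambda q:abs(q[1])<.118 and -.1<q[0]<.07)(W2U(atz(c,(x,y),.203)))]
        if not pts: print(name,n,'none');continue
        pts=np.array(pts,float); ce=pts.mean(0); obs.append((c,ce))
        q=np.array([W2U(atz(c,t,.2)) for t in pts])[:,:2]; 
        w,v=np.linalg.eigh(np.cov(q.T)); d=v[:,1]; d=-d if d[0]>0 else d
        print(name,n,len(pts),ce.round(1),'unit@.20',W2U(atz(c,ce,.200)).round(4),'axis angle',round(np.arctan2(d[1],-d[0]),2))
    if len(obs)==2: print('TRI',W2U(tri(obs)).round(4))
E
python3 col.py 3
```

```text
red scene 51 [305.7 182.3] unit@.20 [-0.036   0.0608  0.2   ] axis angle 0.12
red top 47 [319.5 181.8] unit@.20 [-0.0353  0.0587  0.2   ] axis angle 0.32
TRI [-0.0359  0.0593  0.1985]
blue scene 45 [289.6 160.8] unit@.20 [-0.0391 -0.05    0.2   ] axis angle 0.06
blue top 41 [353.9 176.6] unit@.20 [-0.0383 -0.0499  0.2   ] axis angle 0.03
TRI [-0.0386 -0.0496  0.2007]
```

Emit:
play_rows(targets=[{"linear": [0.6, 3.6, 0], "twist": 0}, {"linear": [1.2, 7.2, 0], "twist": 0}, {"linear": [1.9, 10.5, 0], "twist": 0}, {"linear": [1.9, 11.8, 0], "twist": 0}, {"linear": [1.9, 11.8, 3.5], "twist": 0}, {"linear": [1.9, 11.8, 7], "twist": 0}, {"linear": [1.9, 11.8, 8.5], "twist": 0}, {"linear": [1.9, 11.8, 8.5], "twist": 0}])

```text
time_s: 7.78
position: [0.5541, -0.0744, 0.2194]
tcp_rot: [-1.976, -2.435, 0.004]
wrist_force: [-0.2, 1.0, -0.5]
opening: 0.0006
```

```bash
python3 look.py 4|head -8; python3 col.py 4; python3 -c "
from h import *
rep([-.04,.02,.187],1.571)"
```

```text
t 7.7833 pos [ 0.5541 -0.0744  0.2194] unit [-0.0389  0.021   0.2194] toolx yaw-unit 1.572 F [-0.2  1.  -0.5] open 0.0006 tilt [-0.006  0.001 -1.   ] j6 -2.02
red_grip scene [307.3 181.3] 0.42 unit@z [-0.0454  0.0565  0.194 ]
red_grip top [338.3 149.7] 0.23 unit@z [ 0.0545 -0.0178  0.194 ]
red_grip top [442.4 183.8] 0.23 unit@z [-0.1098 -0.3226  0.194 ]
blue_grip scene [290.6 162.6] 0.59 unit@z [-0.0401 -0.0455  0.194 ]
blue_grip scene [287.7 204.9] 0.35 unit@z [0.0637 0.1034 0.194 ]
blue_grip top [388.7 175.5] 0.43 unit@z [-0.0538 -0.1591  0.194 ]
blue_grip top [442.3 184.2] 0.17 unit@z [-0.111 -0.322  0.194]
red scene 48 [306.2 182.4] unit@.20 [-0.0371  0.0621  0.2   ] axis angle 0.1
red top 4 [318.5 184.5] unit@.20 [-0.0429  0.0634  0.2   ] axis angle 0.38
TRI [-0.0405  0.0616  0.1962]
blue scene 29 [288.  161.5] unit@.20 [-0.0325 -0.0508  0.2   ] axis angle -0.29
blue top none
t 8.5333 pos [ 0.5561 -0.0749  0.2229] unit [-0.0371  0.02    0.2229] toolx yaw-unit 1.571 F [ 0.3 -0.5 -0.6] open 0.0003 tilt [ 0. -0. -1.] j6 -2.02
shift cm [-0.   -0.29  3.59]
twist 0.0
```

View pics/z4.png

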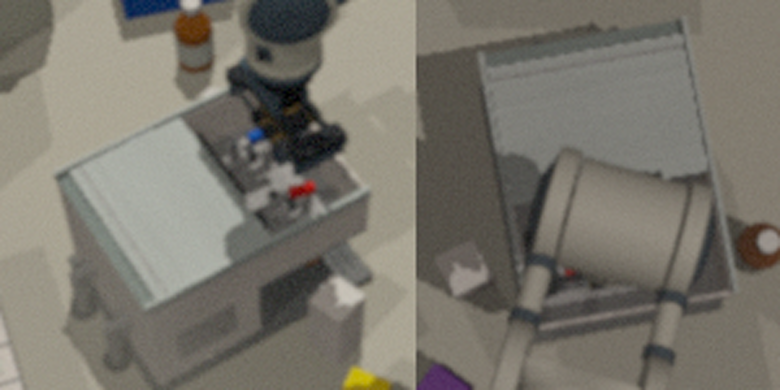

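Emit:
play_rows(targets=[{"linear": [0, -0.3, 1.8], "twist": 0}, {"linear": [0, -0.3, 3.6], "twist": 0}, {"linear": [0, -0.3, 3.6], "twist": 0}, {"linear": [0, -0.3, 3.6], "twist": 0}])

```text
time_s: 8.87
position: [0.5527, -0.0754, 0.1866]
tcp_rot: [-1.979, -2.438, 0.001]
wrist_force: [0.3, -0.7, 0.5]
opening: 0.0005
```

```bash
python3 -c "
from h import *
rep([-.04,.02,.187],1.571)
r,d=.037,.0205
for th in np.arange(0,1.68,.1):
  print(round(th,2), [round(100*(.05+r*np.sin(th)-d*np.cos(th)-.02),2), round(100*(-r*np.cos(th)-d*np.sin(th)+.04),2)])
print(W2U(arm.get_state()['position']))"
```

```text
t 8.8667 pos [ 0.5527 -0.0754  0.1866] unit [-0.0405  0.0202  0.1866] toolx yaw-unit 1.572 F [ 0.3 -0.7  0.5] open 0.0005 tilt [-0.002  0.    -1.   ] j6 -2.02
shift cm [-0.02  0.05 -0.04]
twist 0.001
0.0 [np.float64(0.95), np.float64(0.3)]
0.1 [np.float64(1.33), np.float64(0.11)]
0.2 [np.float64(1.73), np.float64(-0.03)]
0.3 [np.float64(2.13), np.float64(-0.14)]
0.4 [np.float64(2.55), np.float64(-0.21)]
0.5 [np.float64(2.97), np.float64(-0.23)]
0.6 [np.float64(3.4), np.float64(-0.21)]
0.7 [np.float64(3.82), np.float64(-0.15)]
0.8 [np.float64(4.23), np.float64(-0.05)]
0.9 [np.float64(4.62), np.float64(0.09)]
1.0 [np.float64(5.01), np.float64(0.28)]
1.1 [np.float64(5.37), np.float64(0.49)]
1.2 [np.float64(5.71), np.float64(0.75)]
1.3 [np.float64(6.02), np.float64(1.03)]
1.4 [np.float64(6.3), np.float64(1.35)]
1.5 [np.float64(6.55), np.float64(1.69)]
1.6 [np.float64(6.76), np.float64(2.06)]
[-0.0405077   0.02021121  0.18662852]
```

Emit:
play_rows(targets=[{"linear": [0.9, 0.3, 0], "twist": 0}, {"linear": [1.3, 0.1, 0], "twist": 0.1}, {"linear": [1.7, 0, 0], "twist": 0.2}, {"linear": [2.1, -0.1, 0], "twist": 0.3}, {"linear": [2.5, -0.2, 0], "twist": 0.4}, {"linear": [3, -0.2, 0], "twist": 0.5}, {"linear": [3.4, -0.2, 0], "twist": 0.6}, {"linear": [3.8, -0.1, 0], "twist": 0.7}])

```text
time_s: 9.53
position: [0.5453, -0.0384, 0.1883]
tcp_rot: [2.698, 1.605, 0.002]
wrist_force: [0.4, -4.8, -0.2]
opening: 0.0004
```

```bash
python3 -c "
from h import *
rep()
snap('scene','s5')
a=cv2.imread('pics/s5.png')[110:260,190:350]
cv2.imwrite('pics/z5.png',cv2.resize(a,None,fx=4,fy=4,interpolation=cv2.INTER_CUBIC))
R=cv2.Rodrigues(np.array(arm.get_state()['tcp_rot']))[0]; P0=arm.get_state()['position']
r,d=.037,.0205
for th in np.arange(.8,1.71,.1):
  g=U2W([-r*np.cos(th)-d*np.sin(th),.05+r*np.sin(th)-d*np.cos(th),.187])
  print(round(th,2),(R.T@(g-P0)*100).round(2))
"
```

```text
t 9.5333 pos [ 0.5453 -0.0384  0.1883] unit [-0.0402  0.0579  0.1883] toolx yaw-unit 0.867 F [ 0.4 -4.8 -0.2] open 0.0004 tilt [ 0.002 -0.001 -1.   ] j6 -1.25
0.8 [ 0.26 -0.27  0.13]
0.9 [ 0.65 -0.43  0.13]
1.0 [ 1.06 -0.54  0.13]
1.1 [ 1.47 -0.61  0.13]
1.2 [ 1.9  -0.64  0.13]
1.3 [ 2.32 -0.62  0.13]
1.4 [ 2.74 -0.57  0.13]
1.5 [ 3.15 -0.47  0.13]
1.6 [ 3.55 -0.33  0.13]
1.7 [ 3.93 -0.16  0.13]
```

View pics/z5.png

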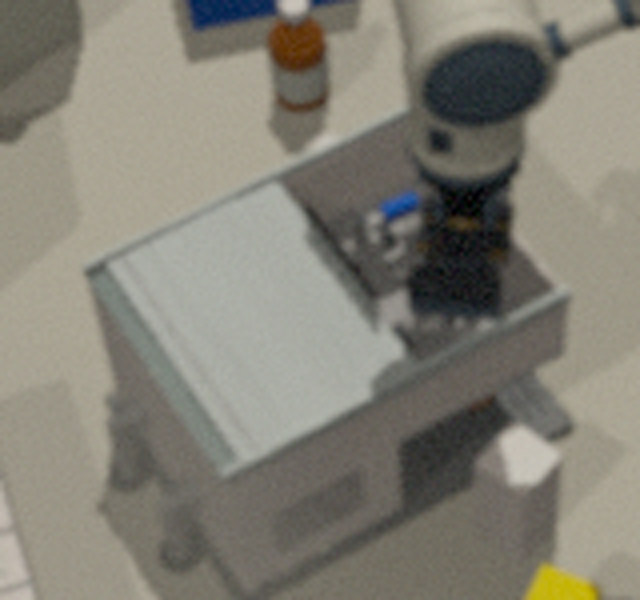

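The 5 N reaction shows the handle is turning, and the cover is still back. I'll continue the arc.

Emit:
play_rows(targets=[{"linear": [0.3, -0.2, 0], "twist": 0.1}, {"linear": [0.7, -0.4, 0], "twist": 0.2}, {"linear": [1.1, -0.5, 0], "twist": 0.3}, {"linear": [1.5, -0.6, 0], "twist": 0.4}, {"linear": [1.9, -0.6, 0], "twist": 0.5}, {"linear": [2.3, -0.6, 0], "twist": 0.6}, {"linear": [2.7, -0.6, 0], "twist": 0.7}, {"linear": [2.9, -0.5, 0], "twist": 0.77}])

```text
time_s: 10.25
position: [0.5538, -0.0099, 0.1878]
tcp_rot: [3.105, 0.478, 0.001]
wrist_force: [-3.5, 1.4, 0.3]
opening: 0.0003
```

```bash
python3 -c "
from h import *
rep()
R=cv2.Rodrigues(np.array(arm.get_state()['tcp_rot']))[0]; P0=arm.get_state()['position']
r,d=.037,.0205
for th in [1.5,1.55,1.6,1.65]:
  g=U2W([-r*np.cos(th)-d*np.sin(th),.05+r*np.sin(th)-d*np.cos(th),.187])
  print(round(th,2),(R.T@(g-P0)*100).round(2))
"
```

```text
t 10.25 pos [ 0.5538 -0.0099  0.1878] unit [-0.026   0.0842  0.1878] toolx yaw-unit 0.099 F [-3.5  1.4  0.3] open 0.0003 tilt [ 0.  0. -1.] j6 -0.43
1.5 [ 0.31 -0.1   0.08]
1.55 [ 0.5  -0.19  0.08]
1.6 [ 0.69 -0.28  0.08]
1.65 [ 0.89 -0.35  0.08]
```

Emit:
play_rows(targets=[{"linear": [0.3, -0.1, 0], "twist": 0.06}, {"linear": [0.5, -0.2, 0], "twist": 0.09}, {"linear": [0.6, -0.2, 0], "twist": 0.09}, {"linear": [0.7, -0.2, 0], "twist": 0.09}])

```text
time_s: 10.58
position: [0.5597, -0.0061, 0.1875]
tcp_rot: [-3.122, -0.347, -0.0]
wrist_force: [-3.7, 1.5, 1.9]
opening: 0.0006
```

```bash
python3 -c "
from h import *
rep()"
```

```text
t 10.5833 pos [ 0.5597 -0.0061  0.1875] unit [-0.0194  0.0866  0.1875] toolx yaw-unit 0.015 F [-3.7  1.5  1.9] open 0.0006 tilt [ 0.  0. -1.] j6 -0.34
```

Still about 4 N, so the handle isn't at its stop yet. I'll push on in small steps.

Emit:
play_rows(targets=[{"linear": [0.15, 0, 0], "twist": 0.01}, {"linear": [0.3, 0, 0], "twist": 0.01}, {"linear": [0.4, 0, 0], "twist": 0.01}, {"linear": [0.4, 0, 0], "twist": 0.01}])

```text
time_s: 10.92
position: [0.5615, -0.0058, 0.187]
tcp_rot: [-3.124, -0.328, 0.007]
wrist_force: [-18.2, -0.2, 15.2]
opening: 0.0005
```

The force jumped to 18 N, so the handle is at its stop. I'll back off, rise out, and look.

Emit:
play_rows(targets=[{"linear": [0, 0, 0], "twist": 0}, {"linear": [0, 0, 0], "twist": 0}, {"linear": [-1, 0, 0], "twist": 0}, {"linear": [-2.5, 0, 0], "twist": 0}, {"linear": [-2.8, 0, -3], "twist": 0}, {"linear": [-2.8, 0, -7], "twist": 0}, {"linear": [-2.8, 0, -11], "twist": 0}, {"linear": [-5, 0, -13], "twist": 0}])

```text
time_s: 11.58
position: [0.5182, -0.0162, 0.3215]
tcp_rot: [3.123, 0.328, 0.011]
wrist_force: [-0.9, -0.6, -0.0]
opening: 0.0005
```

Emit:
play_rows(targets=[{"linear": [-2, -3, -1], "twist": 0}, {"linear": [-4, -7, -1], "twist": 0}, {"linear": [-6, -11, -1], "twist": 0}, {"linear": [-7, -15, -1], "twist": 0}, {"linear": [-7, -19, -1], "twist": 0}, {"linear": [-7, -23, -1], "twist": 0}, {"linear": [-7, -25, -1], "twist": 0}, {"linear": [-7, -25, -1], "twist": 0}])

```text
time_s: 12.25
position: [0.3937, 0.2176, 0.3272]
tcp_rot: [-3.122, -0.333, -0.002]
wrist_force: [0.8, -0.7, -0.2]
opening: 0.0005
```

```bash
python3 look.py 6; python3 col.py 6
```

```text
t 12.25 pos [0.3937 0.2176 0.3272] unit [-0.1361  0.3396  0.3272] toolx yaw-unit 0.006 F [ 0.8 -0.7 -0.2] open 0.0005 tilt [ 0.001  0.002 -1.   ] j6 0.16
red_grip scene [290.6 158.5] 0.61 unit@z [-0.0499 -0.0614  0.194 ]
red_grip scene [300.2 194.7] 0.58 unit@z [0.0058 0.091  0.194 ]
red_grip top [308.7 169.5] 0.66 unit@z [0.0094 0.085  0.194 ]
red_grip TRI [0.0065 0.0761 0.3737]
blue_grip scene [288.4 161.3] 0.57 unit@z [-0.0366 -0.0548  0.194 ]
blue_grip scene [360.5 336.8] 0.16 unit@z [0.1275 0.6081 0.194 ]
blue_grip top [351.6 180.1] 0.38 unit@z [-0.0473 -0.0414  0.194 ]
red_stem scene [293.8 184.3] 0.45 unit@z [0.001  0.0419 0.194 ]
red_stem top [321.5 170.9] 0.59 unit@z [-0.0021  0.0463  0.194 ]
red_stem top [352.5 176.8] 0.28 unit@z [-0.0376 -0.0461  0.194 ]
red_stem TRI [-0.0002  0.0448  0.1958]
lip scene [276.3 173.4] 0.6 unit@z [ 0.0405 -0.0069  0.231 ]
lip top [334.4 146.2] 0.89 unit@z [ 0.0623 -0.0049  0.231 ]
lip TRI [0.0532 0.0016 0.252 ]
red scene 47 [300.4 191.5] unit@.20 [0.0002 0.0838 0.2   ] axis angle -1.49
red top 48 [308.9 172.1] unit@.20 [0.0005 0.0861 0.2   ] axis angle -1.54
TRI [0.0007 0.0858 0.2026]
blue scene 47 [289.6 160.9] unit@.20 [-0.0388 -0.0501  0.2   ] axis angle 0.0
blue top 42 [353.9 176.7] unit@.20 [-0.0384 -0.0497  0.2   ] axis angle 0.04
TRI [-0.0385 -0.0496  0.2008]
```

View pics/z6.png

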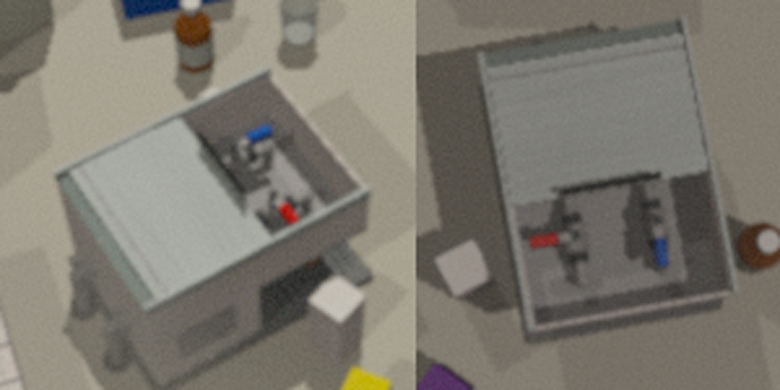

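View pics/t6.png

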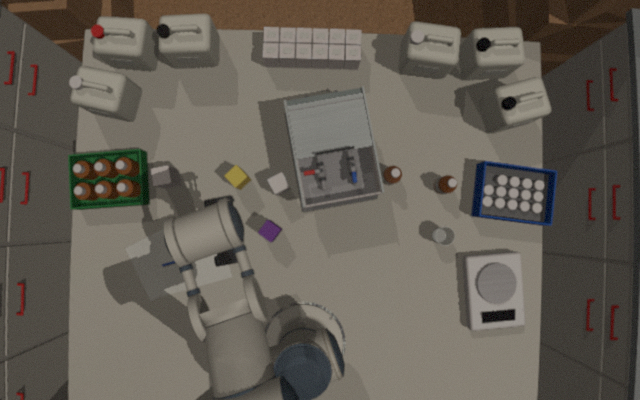

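The red handle lies straight across its pipe, with the sleeve at unit (0.000, 0.086) at top pixel (309,172). Blue is unchanged at (354,177). The cover is back, the bottles and cartons are where they were, and the arm is clear.

```bash
python3 -c "
from h import *
rep(); print(arm.job_done())"
```

```text
t 13.0 pos [0.3946 0.214  0.3269] unit [-0.1359  0.3359  0.3269] toolx yaw-unit 0.001 F [ 1.  -0.  -0.3] open 0.0006 tilt [-0. -0. -1.] j6 0.16
the job is handed in; nothing more can be done
None
```

With the fingers shut, I pushed the splash cover back by its lip until it met its stop at about 30 N. I then pushed the red handle clockwise until it met its stop at about 18 N, and backed the arm clear. The job was handed in at 13.0 s; no verdict is reported.

**Last checks:**
- **Red handle:** by colour in two views, its sleeve is at unit (0.001, 0.086), about 90° across its pipe. The fitted axis was within about 5° of that in the scene view and 2° in the top view.
- **Blue handle:** still open, at about 0 to 0.04 rad, with its sleeve where it was before.
- **Cover:** it looks unchanged since the push.
- **Bottles, cartons and beaker:** those in view (all but the flasks) look unmoved and upright. I did not measure them against the start. The two flasks under the nozzles were hidden from the cameras, so I did not check them directly.

**Disagreements:**
- The network's lip estimates after the push scattered from x = 0.039 to 0.062 (expected 0.046). I relied on the contact force and the finger position (TCP at x = 0.028) instead.
- In the last scene picture the network's first red_grip guess fell on the blue handle. I used the colour check instead.

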